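Nest the wax pans with fanned handles

TASK

Put the set of three steel wax-melting pans away as one nest, upright, where the largest pan stands now: the medium pan inside the large one and the small pan inside the medium one, each resting on the floor of the pan below. Fan the handles so that none lies over another: each handle should stand about 60 degrees round from the handle of the pan just below it, and the small pan's handle must not come back over the large one's. Leave the mug, the tin, the bowl and the spool where they are.

Things in the scene. Friction and masses are not known exactly. Their poses are not given: they have to be found in the camera images.
- pan_large: Large open steel pan, 320 g: 40 mm high, outer radius 54 mm at bottom, 66 at rim, walls and floor 3. Handle: strut rising from the rim to a level bar 14 mm square, 86 to 171 mm from the pan's axis, centre line 64 mm above the underside, then a 21 mm eye. Origin: underside centre; z up; x out along the handle. Starts with the handle to the robot's right.
- pan_medium: Medium open steel pan, 130 g: 40 mm high, outer radius 38 mm at bottom, 48 at rim, walls and floor 3. Handle: strut rising from the rim to a level bar 14 mm square, 68 to 153 mm from the pan's axis, centre line 64 mm above the underside, then a 21 mm eye. Origin: underside centre; z up; x out along the handle. Starts left of the large pan, handle towards the robot. Nested, its origin is 3 mm above the large pan's.
- pan_small: Small open steel pan, 90 g: 40 mm high, outer radius 23 mm at bottom, 32 at rim, walls and floor 3. Handle: strut rising from the rim to a level bar 14 mm square, 52 to 127 mm from the pan's axis, centre line 64 mm above the underside, then a 21 mm eye. Origin: underside centre; z up; x out along the handle. Starts left of the large pan, handle towards the robot. Nested, its origin is 3 mm above the medium pan's.
- pan_medium_grip (a point): Good place to hold the medium pan: centre of its handle bar, 92 mm from the pan's axis and 64 mm above its underside; pinch across the 14 mm width from above.
- pan_small_grip (a point): Good place to hold the small pan: centre of its handle bar, 76 mm from the pan's axis and 64 mm above its underside; pinch across the 14 mm width from above.
- pan_medium_tip (a point): Outer end of the medium pan's handle bar, 153 mm from the pan's axis.
- pan_small_tip (a point): Outer end of the small pan's handle bar, 127 mm from the pan's axis.
- mug: Bystander: dark mug with one handle, 88 x 126 x 106 mm; not one of the set. Origin near the centre of the underside.
- grey_tin: Bystander: open grey tin can, 70 mm wide, 90 mm high. Origin: centre of the underside.
- ceramic_bowl: Bystander: stoneware bowl with a green lip, 170 mm wide, 83 mm high. Origin: centre of the underside.
- spool_green: Bystander: wooden spool of green thread, 36 mm wide, 50 mm high. Origin: centre of the underside.
Mind the look-alikes: they are no part of the job. What is shaped like the pan_small but pink is not meant.

How it is judged:
By the outcome, as a careful person would: the job done as asked, in the order asked, and still so for the second after the job is handed in, with the robot touching nothing.
It also fails if it takes over 56 s, if anything falls off the work surface, if the arm or the gripper's body presses on something with over 40 N, if the wrist force passes 120 N, or if a joint passes its speed limit or range.

ROBOT

A 7-joint arm with a two-finger parallel gripper is mounted at the origin on a cart in front of the work surface, level with it; the furniture and walls round the work are solid. World frame = base frame: x ahead of the robot, y to its left, z up, the work surface at z = 0. Lengths are in m, angles in rad, forces in N, time in s.
With the tool pointing down it reaches from about 0.4 to 0.9 m from the base axis. Payload 5.6 kg.
Tool frame: the origin (TCP) lies on the mounting face of the last link; the fingertips stand env.finger_overhang ahead of it and the grasp point (between the pads) lies 171 mm ahead of it (env.finger_overhang is the distance from the TCP to the fingertips, in m); z points along the fingers, y is the direction in which the jaws open and shut (so a half turn about z gives the same grasp; the last joint's range is limited). The gripper opens to 92 mm and grips with 3 to 60 N. Pads are 20 mm wide; open, the fingers measure 128 mm over their backs; the gripper's body (75 mm by 189 mm) begins 69 mm behind the grasp point.
Start: joints at [-1.204, 0.468, -0.012, 1.603, 0.006, 1.071, -0.056], TCP at [0.259, 0.596, 0.405] pointing down, gripper open.
Joint ranges: [-2.53, 2.53], [-0.31, 2.02], [-1.57, 1.55], [0.28, 2.44], [-1.29, 4.43], [0.15, 1.84], [-2.92, 2.92]. Speed limits (rad/s): [2.57, 2.57, 3.14, 3.14, 3.14, 3.14, 3.14].

INTERFACE

Orientations are given as a rotation vector (axis times angle).
In Python, from station import env, eyes, finish_job gives the robot as it stands. The module is installed in compiled form; this text tells all that it offers.
- The arm moves only by the tool carry_out, never from a script. Its argument "commands" is a list of rows, each a list of 7 numbers: the shift along the tool's x, y, z in units of 30 mm (1.0 is 30 mm), then the turn, a rotation vector about the tool's x, y, z in units of 8 degrees (1.0 is 8 degrees), then the opening, from 0 (shut) to 1 (fully open). A call has 1 to 12 rows; each row shifts and turns the commanded pose from where the row before left it, along the tool's axes as they then stand; what a row does not reach is not made up. A row lasts 1/8 s, in which the tool goes at most 62.5 mm and 10.7 degrees, less where a joint would pass 70% of its speed; a pose out of reach is approached as far as the arm can. A call is refused whole if a number of a shift passes 1 or a number of a turn 1, either way. A call with a gripper value outside its range is refused whole. The fingers move at their own pace and stop on an object; the grip force is fixed at half the most. Time passes only in rows, so rows that do not move let the fingers close. It gives the time, the measured TCP pose, the force and the opening at its end, in the units of the state.
- env.observe(): the state, without advancing time (a new reading comes with each control period).
- eyes.read_camera(name): name is "scene" or "top"; returns a dict with "image" (480x640x3 uint8, red, green, blue), "vertical_fov" (degrees; the focal length in pixels is half the picture's height over the tangent of half this angle, whatever the lens; pixels are square), "cx", "cy" (the principal point, pixels), "xyz" and "rotation" of the camera in the world. Camera axes: x right, y down, z forward; pixel columns grow to the right and rows downward; lengths in m; the calibration is good to about 2 mm. A picture is of the moment at which its call begins. There is no depth.
- finish_job(): hands the job in, once; it reports no verdict.
The state is a dict: "clock": time; "joint_positions": joint angles; "joint_velocities": joint speeds; "joint_torque": joint torques, N m; "tcp_pos": TCP position; "tcp_rot": TCP orientation; "wrist_force": force on the tool from outside, world axes, zero at the start; "torque": the same for the moment, N m; "grip_width": opening from 0.0 (shut) to 1.0 (fully open).
Only numpy, scipy, OpenCV 4.12 (cv2) and the standard library are available. Lean on these libraries where they do the work, as an engineer would, in place of code of your own. Each camera call takes 0.05 s, during which the arm holds its last target.

## Working session

There is one attempt and no reset: what is moved stays moved. The work goes in short steps, Python scripts to look and compute and a tool call to move; the robot and the scene stay as the last step left them, time stands still between calls to the robot, and variables do not carry over. Pictures are saved under pics/ and viewed, and the job is handed in when it is done.

Besides the shell and the picture viewer there is one more tool, called after ">>>" as name([rows], argument=value, ...), one row to a line, values as JSON. carry_out: Moves the arm, as the interface text tells. Its arguments: {"type":"object","properties":{"commands":{"type":"array","items":{"type":"array","items":{"type":"number"}}}},"required":["commands"]}

```bash
mkdir -p pics; python3 - <<'E'
from station import env, eyes
import cv2
print(env.observe(), env.finger_overhang)
for n in ("scene","top"):
    r=eyes.read_camera(n); cv2.imwrite(f"pics/{n}0.png",r["image"][:,:,::-1])
    print(n,{k:v for k,v in r.items() if k!="image"})
E
```

```text
{'clock': 0.0, 'joint_positions': array([-1.20396843,  0.46835943, -0.01159898,  1.60360187,  0.00597228,
        1.07145253, -0.05630462]), 'joint_velocities': array([-0.00013522,  0.0013388 ,  0.00111774, -0.00213207, -0.0015419 ,
        0.00049383, -0.000463  ]), 'joint_torque': array([ 1.03622238e-03, -5.20580685e+01, -1.25059576e-02, -2.43747568e+01,
       -5.67502272e-02,  1.74712163e-02,  1.74711358e-04]), 'tcp_pos': array([0.25893516, 0.5959238 , 0.40376059]), 'tcp_rot': array([-6.39338083e-01, -3.07558016e+00,  2.77561104e-03]), 'wrist_force': array([-0.80262406,  0.24186653,  0.15103063]), 'torque': array([ 0.01228527, -0.02308028, -0.01000724]), 'grip_width': 0.9996054887374797} 0.1901
scene {'vertical_fov': 47.800974977173915, 'cx': 316.32122327224573, 'cy': 230.3770606202239, 'xyz': array([ 0.01710742, -0.94507965,  0.89663356]), 'rotation': array([-2.14066307,  0.56132787, -0.25561102])}
top {'vertical_fov': 50.92922603058498, 'cx': 312.4492831235917, 'cy': 242.23121863521106, 'xyz': array([0.47059027, 0.01225758, 1.19378056]), 'rotation': array([-2.17005321,  2.19870674, -0.07128176])}
```

View pics/scene0.png

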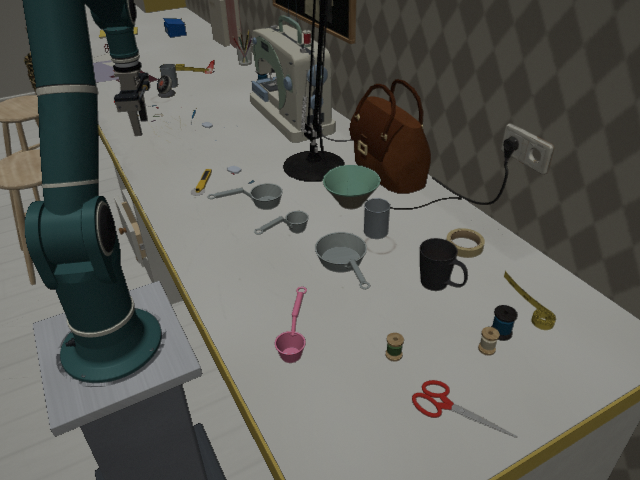

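View pics/top0.png

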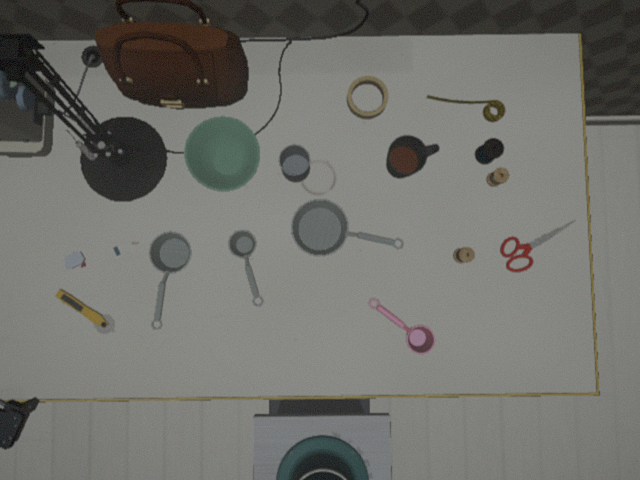

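```bash
cat > h.py <<'E'
import numpy as np, cv2
from scipy.spatial.transform import Rotation as R
from station import env, eyes
def cam(n):
    r=eyes.read_camera(n); r["f"]=240/np.tan(np.radians(r["vertical_fov"]/2)); r["R"]=R.from_rotvec(r["rotation"]).as_matrix(); return r
def ray(r,u,v,z):
    d=r["R"]@np.array([(u-r["cx"])/r["f"],(v-r["cy"])/r["f"],1.]); c=r["xyz"]; return c+d*(z-c[2])/d[2]
def proj(r,p):
    q=r["R"].T@(np.asarray(p)-r["xyz"]); return q[:2]/q[2]*r["f"]+[r["cx"],r["cy"]]
E
python3 - <<'E'
from h import *
r=cam("top"); im=r["image"]
c=cv2.resize(im[195:345,130:420],None,fx=2.75,fy=2.75,interpolation=cv2.INTER_CUBIC)
cv2.imwrite("pics/c0.png",c[:,:,::-1])
g=im.mean(2); print(g[250,200:280].astype(int), g[300,230:280].astype(int))
# top-of-bar height 0.071
E
```

```text
[140 137 134 138 135 134 137 135 136 135 134 134 136 135 138 139 138 136
 136 135 135 137 133 135 138 137 137 136 139 125 111  87  69  63  67  64
  65  73  84 102 101 105 107 101 109 105 106 103 102  94  84  75  78 105
 120 137 138 135 134 137 133 140 135 135 137 137 136 134 138 138 137 134
 137 138 134 135 135 138 134 136] [137 137 135 137 133 134 137 139 135 138 136 140 133 134 134 135 138 134
 135 135 134 135 115 109 116 135 135 136 132 135 131 117 106 107 132 133
 138 135 136 134 138 133 134 135 134 135 137 135 135 134]
```

View pics/c0.png

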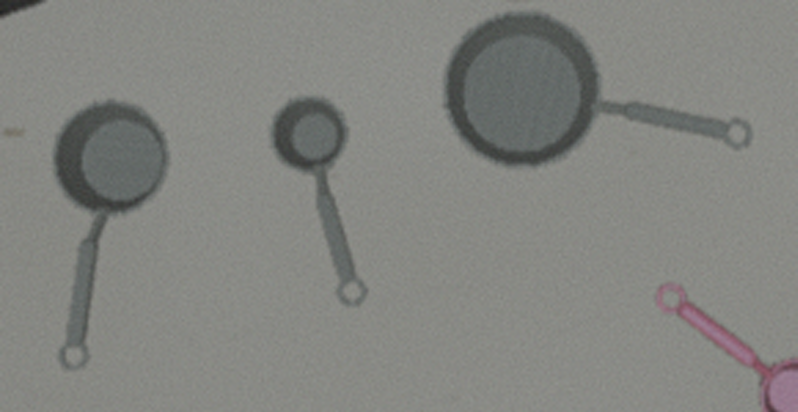

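```bash
cat >> h.py <<'E'
def measure(r,box,radius,bar,base=0.0):
    x0,y0,x1,y1=box; g=cv2.GaussianBlur(r["image"].mean(2).astype(np.float32),(0,0),.6)
    m=np.zeros(g.shape,np.uint8); m[y0:y1,x0:x1]=(g[y0:y1,x0:x1]<122)
    n,l,s,_=cv2.connectedComponentsWithStats(m,connectivity=8); k=1+np.argmax(s[1:,4]); m=(l==k).astype(np.uint8)
    c,_=cv2.findContours(m,cv2.RETR_EXTERNAL,cv2.CHAIN_APPROX_NONE)
    f=np.zeros_like(m); cv2.drawContours(f,c,-1,1,-1)
    o=cv2.morphologyEx(f,cv2.MORPH_OPEN,cv2.getStructuringElement(cv2.MORPH_ELLIPSE,(13,13)))
    c=max(cv2.findContours(o,cv2.RETR_EXTERNAL,cv2.CHAIN_APPROX_NONE)[0],key=len)
    P=np.array([ray(r,*p[0],base+.04)[:2] for p in c])
    A=np.c_[2*P,np.ones(len(P))]; q=np.linalg.lstsq(A,(P**2).sum(1),rcond=None)[0]; ctr=q[:2]; rad=np.sqrt(q[2]+ctr@ctr)
    ys,xs=np.nonzero(m); H=np.array([ray(r,u,v,base+.07)[:2] for u,v in zip(xs,ys)]); d=np.linalg.norm(H-ctr,axis=1)
    far=d.max(); B=H[(d>bar[0]+.006)&(d<bar[1]-.004)]
    mu=B.mean(0); w=np.linalg.svd(B-mu)[2][0]; w=w*np.sign(w@(mu-ctr))
    off=w[0]*(mu-ctr)[1]-w[1]*(mu-ctr)[0]
    print("ctr",ctr.round(4),"rad",rad.round(4),"want",radius,"far",far.round(4),"want",bar[1]+.021,
      "yaw line",np.degrees(np.arctan2(w[1],w[0])).round(1),"yaw c-mu",np.degrees(np.arctan2(*(mu-ctr)[::-1])).round(1),"off",off.round(4),"mu",mu.round(4))
    return ctr,mu,w
E
python3 - <<'E'
from h import *
r=cam("top")
for b,rad,bar in (((285,193,412,262),.066,(.086,.171)),((140,225,200,335),.048,(.068,.153)),((220,222,270,312),.032,(.052,.127))): measure(r,b,rad,bar)
E
```

```text
ctr [ 0.5853 -0.0006] rad 0.0655 want 0.066 far 0.1905 want 0.192 yaw line -102.9 yaw c-mu -103.6 off -0.0015 mu [ 0.5548 -0.1265]
ctr [0.5317 0.3439] rad 0.048 want 0.048 far 0.1732 want 0.174 yaw line 172.0 yaw c-mu 173.1 off 0.0021 mu [0.4213 0.3573]
ctr [0.5496 0.1781] rad 0.0319 want 0.032 far 0.1467 want 0.148 yaw line -163.7 yaw c-mu -163.2 off 0.0009 mu [0.4629 0.1519]
```

```bash
cat >> h.py <<'E'
def plan(grasp,yaw):
    "grasp point xyz, tool x yaw deg -> turn units (do first), shift units in turned tool frame"
    s=env.observe(); c=R.from_rotvec(s["tcp_rot"]); y=np.radians(yaw)
    x=np.array([np.cos(y),np.sin(y),0]); z=np.array([0,0,-1.]); T=R.from_matrix(np.c_[x,np.cross(z,x),z])
    rv=np.degrees((c.inv()*T).as_rotvec())/8
    d=np.array(grasp)+[0,0,.171]-s["tcp_pos"]
    print("t",s["clock"].__round__(2),"turn",rv.round(2),"shift(after turn)",(T.inv().apply(d)/.03).round(2),"shift now frame",(c.inv().apply(d)/.03).round(2),"q",s["joint_positions"].round(2),"F",s["wrist_force"].round(1),"g",s["grip_width"].__round__(3))
E
python3 - <<'E'
from h import *
r=cam("top"); c,mu,w=measure(r,(140,225,200,335),.048,(.068,.153))
y=172.5; u=np.array([np.cos(np.radians(y)),np.sin(np.radians(y))])
g=mu-u*((mu-c)@u-.092); print(g)
plan((*g,.125),y)
E
```

```text
ctr [0.5317 0.344 ] rad 0.048 want 0.048 far 0.1732 want 0.174 yaw line 172.0 yaw c-mu 173.1 off 0.0021 mu [0.4211 0.3574]
[0.4403503  0.35483231]
t 0.25 turn [-0.01 -0.   -2.  ] shift(after turn) [-7.04 -7.18  3.61] shift now frame [-8.75 -4.96  3.61] q [-1.2   0.47 -0.01  1.6   0.01  1.07 -0.06] F [ 0.2 -0.2  0.2] g 0.997
```

>>> carry_out([
  [0,0,0,0,0,-1,1],
  [0,0,0,0,0,-1,1],
  [-0.88,-0.9,0.45,0,0,0,1],
  [-0.88,-0.9,0.45,0,0,0,1],
  [-0.88,-0.9,0.45,0,0,0,1],
  [-0.88,-0.9,0.45,0,0,0,1],
  [-0.88,-0.9,0.45,0,0,0,0.7],
  [-0.88,-0.9,0.45,0,0,0,0.6],
  [-0.88,-0.9,0.45,0,0,0,0.5],
  [-0.88,-0.9,0.45,0,0,0,0.5],
  [0,0,0,0,0,0,0.5],
])

```text
clock: 1.62
tcp_pos: [0.4421, 0.3513, 0.2956]
tcp_rot: [-0.214, -3.134, 0.005]
wrist_force: [-0.4, 0.6, -0.3]
grip_width: 0.506
```

```bash
python3 - <<'E'
from h import *
plan((.4404,.3548,.065),172.5)
r=cam("top"); cv2.imwrite("pics/t1.png",r["image"][:,:,::-1])
E
```

```text
t 1.62 turn [-0.02 -0.   -0.04] shift(after turn) [0.07 0.11 1.99] shift now frame [0.07 0.11 1.99] q [-0.73  0.46 -0.01  1.9   0.01  0.78  0.7 ] F [-0.4  0.6 -0.3] g 0.506
```

>>> carry_out([
  [0.07,0.11,0.6,0,0,0,0.5],
  [0,0,0.7,0,0,0,0.5],
  [0,0,0.7,0,0,0,0.5],
  [0,0,0,0,0,0,0.5],
  [0,0,0,0,0,0,0],
  [0,0,0,0,0,0,0],
  [0,0,0,0,0,0,0],
  [0,0,0,0,0,0,0],
  [0,0,0,0,0,0,0],
])

```text
clock: 2.8
tcp_pos: [0.4387, 0.3582, 0.2371]
tcp_rot: [0.205, 3.134, 0.001]
wrist_force: [-1.0, 0.2, 3.2]
grip_width: 0.151
```

```bash
python3 - <<'E'
from h import *
plan((.4404,.3548,.064),172.5)
for n in ("top","scene"):
  r=cam(n); cv2.imwrite(f"pics/{n}2.png",r["image"][:,:,::-1])
E
```

```text
t 2.8 turn [0. 0. 0.] shift(after turn) [-0.07 -0.1   0.07] shift now frame [-0.07 -0.1   0.07] q [-0.74  0.55 -0.01  1.92  0.01  0.66  0.69] F [-1.   0.2  3.2] g 0.151
```

View pics/scene2.png

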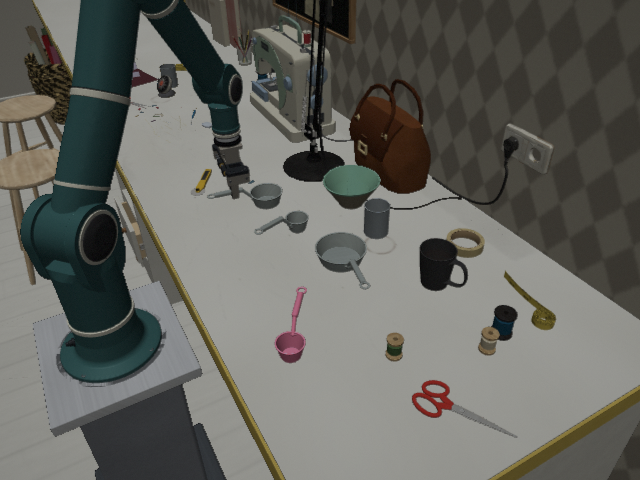

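>>> carry_out([
  [0,0,-0.3,0,0,0,0],
  [0,0,-0.6,0,0,0,0],
  [0,0,-0.8,0,0,0,0],
  [0,0,-0.8,0,0,0,0],
  [0,0,-0.8,0,0,0,0],
  [0,0,-0.8,0,0,0,0],
  [0,0,-0.4,0,0,0,0],
  [0,0,0,0,0,0,0],
  [0,0,0,0,0,0,0],
])

```text
clock: 4.03
tcp_pos: [0.4383, 0.3578, 0.3709]
tcp_rot: [-0.205, -3.134, 0.002]
wrist_force: [-0.1, -0.1, -1.3]
grip_width: 0.148
```

```bash
python3 - <<'E'
from h import *
yaw=-163.3; a=np.radians(yaw); c=np.array([.5853,-.0006]); g=c+.092*np.array([np.cos(a),np.sin(a)]); print(g)
plan((*g,.186),yaw)
for n,b in (("top",(90,150,250,345)),("scene",(180,80,340,240))):
  r=cam(n); i=r["image"][b[1]:b[3],b[0]:b[2],::-1]; cv2.imwrite(f"pics/{n}3.png",cv2.resize(i,None,fx=3,fy=3,interpolation=cv2.INTER_CUBIC))
E
```

```text
[ 0.49718033 -0.02703717]
t 4.03 turn [-0.01 -0.01 -3.02] shift(after turn) [  1.81 -12.85   0.46] shift now frame [ -3.62 -12.46   0.48] q [-0.74  0.37 -0.01  1.84  0.    0.93  0.69] F [-0.1 -0.1 -1.3] g 0.148
```

View pics/scene3.png

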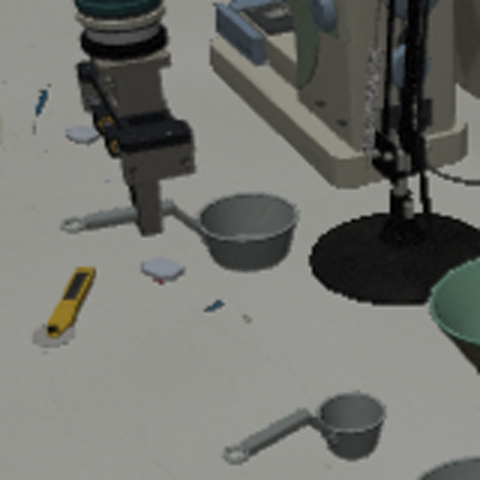

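View pics/top3.png

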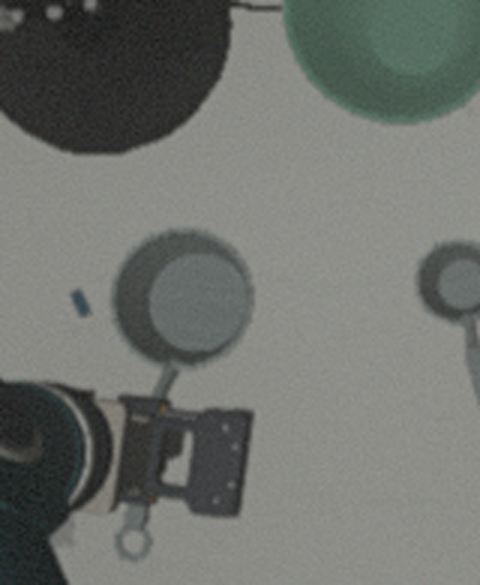

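>>> carry_out([
  [0,0,0,0,0,-0.5,0],
  [0,0,0,0,0,-0.9,0],
  [0,0,0,0,0,-0.9,0],
  [0,0,0,0,0,-0.7,0],
  [0.12,-0.4,0,0,0,0,0],
  [0.12,-0.8,0,0,0,0,0],
  [0.12,-0.85,0,0,0,0,0],
  [0.12,-0.85,0,0,0,0,0],
  [0.12,-0.85,0,0,0,0,0],
  [0.12,-0.85,0,0,0,0,0],
  [0.12,-0.85,0,0,0,0,0],
  [0.12,-0.85,0,0,0,0,0],
])

```text
clock: 5.62
tcp_pos: [0.4645, 0.1669, 0.3714]
tcp_rot: [0.447, -3.109, 0.001]
wrist_force: [-0.3, 0.6, -0.5]
grip_width: 0.152
```

>>> carry_out([
  [0.12,-0.85,0,0,0,0,0],
  [0.12,-0.85,0,0,0,0,0],
  [0.12,-0.85,0,0,0,0,0],
  [0.12,-0.85,0,0,0,0,0],
  [0.12,-0.85,0,0,0,0,0],
  [0.12,-0.85,0,0,0,0,0],
  [0.12,-0.8,0,0,0,0,0],
  [0,-0.7,0,0,0,0,0],
  [0,0,0,0,0,0,0],
  [0,0,0,0,0,0,0],
])

```text
clock: 6.88
tcp_pos: [0.4964, -0.0278, 0.3714]
tcp_rot: [0.451, -3.108, -0.001]
wrist_force: [0.2, 0.2, -1.1]
grip_width: 0.148
```

```bash
python3 - <<'E'
from h import *
plan((.4972,-.0270,.186),-163.3)
for n,b in (("top",(220,140,420,340)),("scene",(240,150,440,320))):
  r=cam(n); i=r["image"][b[1]:b[3],b[0]:b[2],::-1]; cv2.imwrite(f"pics/{n}4.png",cv2.resize(i,None,fx=3,fy=3,interpolation=cv2.INTER_CUBIC))
E
```

```text
t 6.88 turn [ 0.   -0.   -0.03] shift(after turn) [-0.03  0.02  0.48] shift now frame [-0.03  0.02  0.48] q [-0.1   0.25  0.1   2.01 -0.03  0.89  1.88] F [ 0.2  0.2 -1.1] g 0.148
```

View pics/scene4.png

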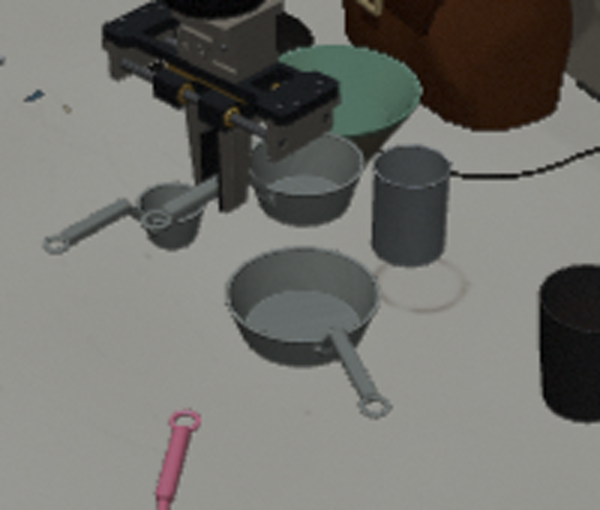

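View pics/top4.png

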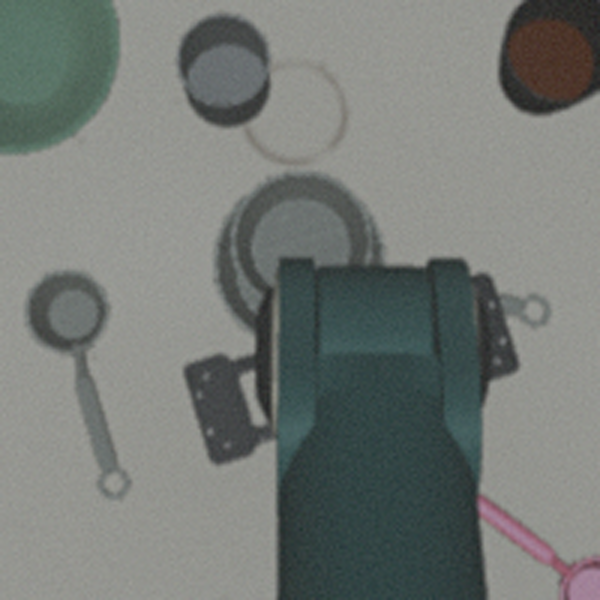

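```bash
python3 - <<'E'
from h import *
s=env.observe(); zu=s["tcp_pos"][2]-.171-.064
for n,b in (("top",(260,180,360,240)),("scene",(300,180,370,230))):
  r=cam(n); im=r["image"].copy()
  im=cv2.resize(im[b[1]:b[3],b[0]:b[2]],None,fx=8,fy=8,interpolation=cv2.INTER_CUBIC)
  for c,rad,z in (((.5853,-.0006),.048,zu+.04),((.5853,-.0006),.066,.04)):
    P=np.array([proj(r,(c[0]+rad*np.cos(t),c[1]+rad*np.sin(t),z)) for t in np.linspace(0,6.3,80)])
    P=((P-b[:2]+.5)*8).astype(int); [cv2.circle(im,tuple(int(v) for v in p),1,(255,0,0),-1) for p in P]
  cv2.imwrite(f"pics/{n}5.png",im[:,:,::-1])
E
```

```text
(no output)
```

View pics/top5.png

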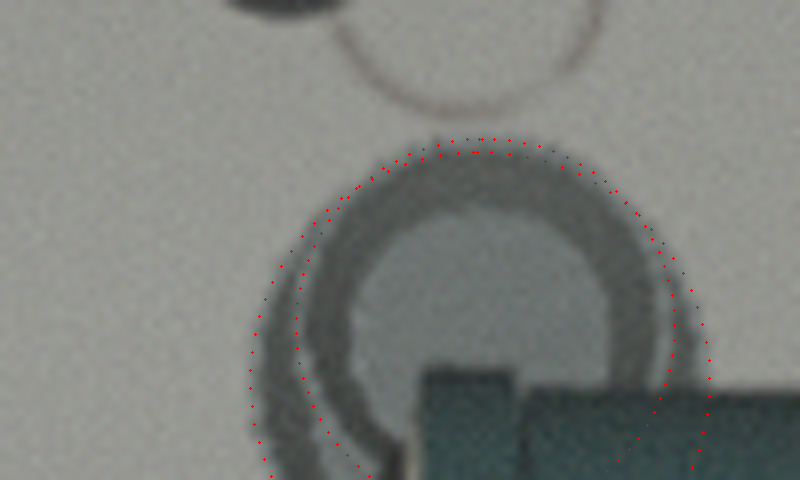

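View pics/scene5.png

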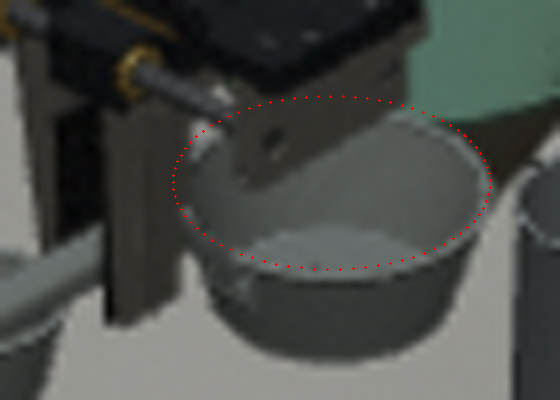

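>>> carry_out([
  [0,0,0.5,0,0,0,0],
  [0,0,0.8,0,0,0,0],
  [0,0,0.8,0,0,0,0],
  [0,0,0.8,0,0,0,0],
  [0,0,0.5,0,0,0,0],
  [0,0,0.3,0,0,0,0],
  [0,0,0.2,0,0,0,0],
  [0,0,0.1,0,0,0,0],
  [0,0,0.1,0,0,0,0],
  [0,0,0,0,0,0,0],
])

```text
clock: 8.32
tcp_pos: [0.4969, -0.0283, 0.2488]
tcp_rot: [-0.451, 3.109, 0.0]
wrist_force: [-0.8, 0.4, -1.1]
grip_width: 0.148
```

```bash
python3 - <<'E'
from h import *
plan((.4972,-.0270,.069),-163.3)
for n,b in (("scene",(260,180,400,300)),("top",(260,180,360,250))):
  r=cam(n); i=r["image"][b[1]:b[3],b[0]:b[2],::-1]; cv2.imwrite(f"pics/{n}6.png",cv2.resize(i,None,fx=5,fy=5,interpolation=cv2.INTER_CUBIC))
E
```

```text
t 8.32 turn [-0.    0.   -0.02] shift(after turn) [-0.02  0.04  0.29] shift now frame [-0.02  0.04  0.29] q [-0.08  0.45  0.08  2.09 -0.06  0.61  1.91] F [-0.8  0.4 -1.1] g 0.148
```

View pics/scene6.png

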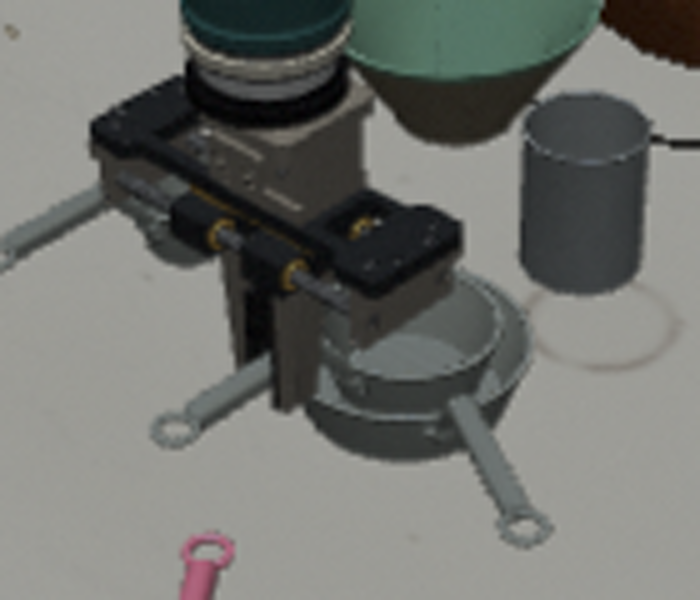

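View pics/top6.png

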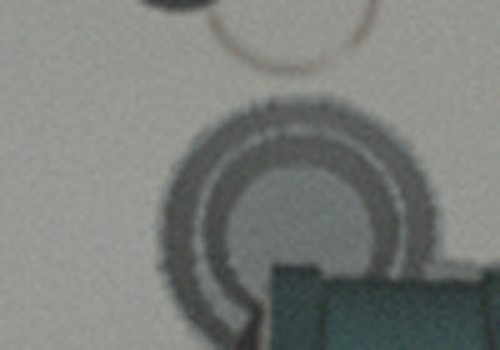

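>>> carry_out([
  [0,0,0.1,0,0,0,0],
  [0,0,0.1,0,0,0,0],
  [0,0,0.03,0,0,0,0],
  [0,0,0,0,0,0,0],
])

```text
clock: 8.93
tcp_pos: [0.4968, -0.0283, 0.2416]
tcp_rot: [0.451, -3.109, -0.0]
wrist_force: [-0.3, -0.3, -1.1]
grip_width: 0.148
```

>>> carry_out([
  [0,0,0.05,0,0,0,0],
  [0,0,0.05,0,0,0,0],
  [0,0,0,0,0,0,0],
])

```text
clock: 9.3
tcp_pos: [0.4965, -0.0287, 0.2394]
tcp_rot: [0.45, -3.108, -0.0]
wrist_force: [-4.7, -1.2, 7.8]
grip_width: 0.152
```

>>> carry_out([
  [0,0,0,0,0,0,0.2],
  [0,0,0,0,0,0,0.3],
  [0,0,0,0,0,0,0.4],
  [0,0,0,0,0,0,0.4],
  [0,0,-0.3,0,0,0,0.4],
  [0,0,-0.5,0,0,0,0.4],
  [0,0,-0.8,0,0,0,0.4],
  [0,0,-0.8,0,0,0,0.4],
  [0,0,-0.5,0,0,0,0.5],
  [0,0,0,0,0,0,0.5],
])

```text
clock: 10.55
tcp_pos: [0.4972, -0.0283, 0.3272]
tcp_rot: [-0.451, 3.106, -0.0]
wrist_force: [-0.4, -0.4, -0.3]
grip_width: 0.498
```

```bash
python3 - <<'E'
from h import *
r=cam("top"); c,mu,w=measure(r,(220,222,270,312),.032,(.052,.127))
y=-163.5; u=np.array([np.cos(np.radians(y)),np.sin(np.radians(y))])
g=mu-u*((mu-c)@u-.076); print(g)
plan((*g,.13),y)
for n,b in (("scene",(260,180,400,300)),("top",(220,180,420,330))):
  r=cam(n); i=r["image"][b[1]:b[3],b[0]:b[2],::-1]; cv2.imwrite(f"pics/{n}7.png",cv2.resize(i,None,fx=4,fy=4,interpolation=cv2.INTER_CUBIC))
E
```

```text
ctr [0.5492 0.1781] rad 0.0304 want 0.032 far 0.1456 want 0.148 yaw line -163.7 yaw c-mu -162.9 off 0.0012 mu [0.4632 0.1516]
[0.47661821 0.15561642]
t 10.6 turn [-0.    0.01  0.  ] shift(after turn) [-1.09  6.07  0.84] shift now frame [-1.1   6.07  0.84] q [-0.09  0.32  0.1   2.05 -0.04  0.78  1.89] F [ 0.  -0.4 -0.8] g 0.501
```

View pics/scene7.png

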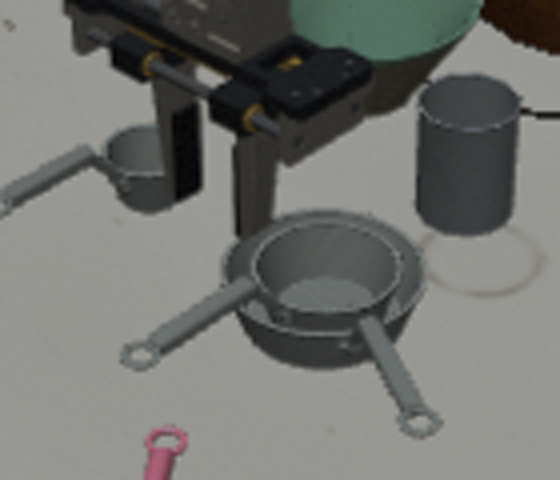

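>>> carry_out([
  [-0.1,0.5,0,0,0,0,0.5],
  [-0.14,0.8,0,0,0,0,0.5],
  [-0.14,0.8,0,0,0,0,0.5],
  [-0.14,0.8,0,0,0,0,0.5],
  [-0.14,0.8,0,0,0,0,0.5],
  [-0.14,0.8,0,0,0,0,0.5],
  [-0.14,0.8,0,0,0,0,0.5],
  [-0.14,0.77,0,0,0,0,0.5],
  [0,0,0.8,0,0,0,0.5],
  [0,0,0,0,0,0,0.5],
])

```text
clock: 11.95
tcp_pos: [0.475, 0.1563, 0.3]
tcp_rot: [0.453, -3.104, 0.001]
wrist_force: [0.3, -0.4, 0.2]
grip_width: 0.501
```

```bash
python3 - <<'E'
from h import *
plan((.4766,.1556,.065),-163.5)
r=cam("top"); measure(r,(285,193,412,300),.066,(.086,.171))
b=(220,180,420,330)
i=r["image"][b[1]:b[3],b[0]:b[2],::-1]; cv2.imwrite(f"pics/t8.png",cv2.resize(i,None,fx=4,fy=4,interpolation=cv2.INTER_CUBIC))
E
```

```text
t 11.95 turn [-0.   -0.03  0.01] shift(after turn) [-0.05 -0.04  2.13] shift now frame [-0.06 -0.04  2.13] q [-0.4   0.36  0.02  2.05 -0.01  0.73  1.49] F [ 0.3 -0.4  0.2] g 0.501
ctr [ 5.847e-01 -5.000e-04] rad 0.0642 want 0.066 far 0.1888 want 0.192 yaw line -45.7 yaw c-mu -130.6 off -0.1097 mu [ 0.513  -0.0841]
```

View pics/t8.png

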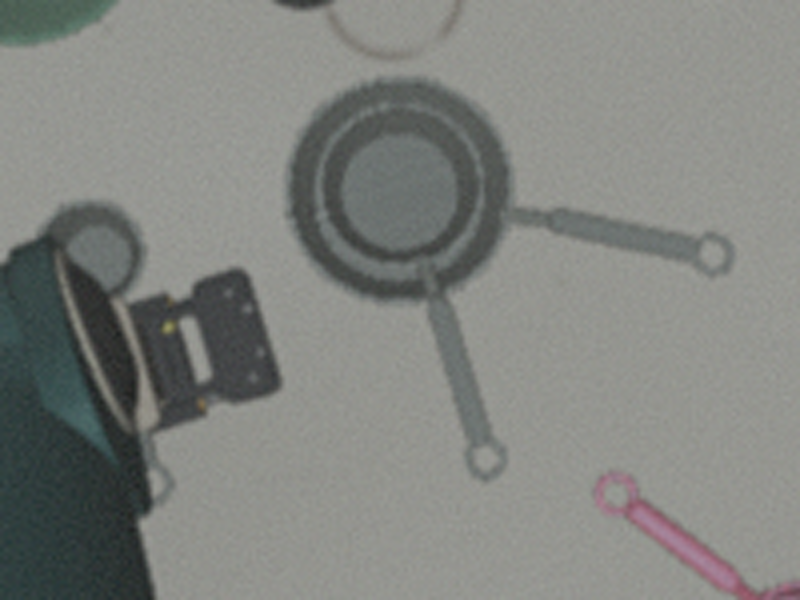

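>>> carry_out([
  [-0.05,-0.04,0.6,0,0,0,0.5],
  [0,0,0.8,0,0,0,0.5],
  [0,0,0.7,0,0,0,0.5],
  [0,0,0,0,0,0,0.5],
  [0,0,0,0,0,0,0],
  [0,0,0,0,0,0,0],
  [0,0,0,0,0,0,0],
  [0,0,0,0,0,0,0],
  [0,0,0,0,0,0,0],
])

```text
clock: 13.12
tcp_pos: [0.478, 0.1547, 0.2391]
tcp_rot: [-0.451, 3.109, 0.0]
wrist_force: [0.1, -0.3, 3.1]
grip_width: 0.15
```

```bash
python3 - <<'E'
from h import *
plan((.4766,.1556,.065),-163.5)
r=cam("scene"); b=(230,170,350,260)
i=r["image"][b[1]:b[3],b[0]:b[2],::-1]; cv2.imwrite(f"pics/s9.png",cv2.resize(i,None,fx=5,fy=5,interpolation=cv2.INTER_CUBIC))
E
```

```text
t 13.12 turn [0. 0. 0.] shift(after turn) [0.04 0.04 0.1 ] shift now frame [0.04 0.04 0.1 ] q [-0.39  0.47  0.02  2.08 -0.01  0.59  1.49] F [ 0.1 -0.3  3.1] g 0.15
```

View pics/s9.png

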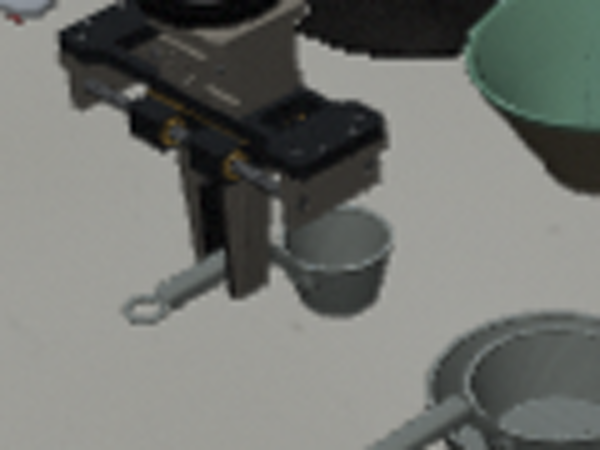

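>>> carry_out([
  [0,0,-0.3,0,0,0,0],
  [0,0,-0.7,0,0,0,0],
  [0,0,-0.8,0,0,0,0],
  [0,0,-0.8,0,0,0,0],
  [0,0,-0.8,0,0,0,0],
  [0,0,-0.6,0,0,0,0],
  [0,0,0,0,0,0,0],
  [0,0,0,0,0,0,0],
])

```text
clock: 14.18
tcp_pos: [0.4776, 0.1546, 0.3582]
tcp_rot: [0.451, -3.108, 0.0]
wrist_force: [0.6, -0.2, -1.2]
grip_width: 0.148
```

```bash
cat >> h.py <<'E'
def bar(r,box,z):
    x0,y0,x1,y1=box; g=cv2.GaussianBlur(r["image"].mean(2).astype(np.float32),(0,0),.6)
    ys,xs=np.nonzero(g[y0:y1,x0:x1]<122); P=np.array([ray(r,u+x0,v+y0,z)[:2] for u,v in zip(xs,ys)])
    mu=P.mean(0); w=np.linalg.svd(P-mu)[2][0]; a=np.degrees(np.arctan2(w[1],w[0])); print("bar yaw",round(a,1),round(a+180,1),"mu",mu.round(4),len(P)); return mu,w
E
python3 - <<'E'
from h import *
r=cam("top")
mu,w=bar(r,(325,257,348,289),.072)   # medium bar
print("centre(rim px)",ray(r,319.5,226.8,.043).round(4))
w=w*np.sign(w[0])*-1; d=np.array([.585,0])-mu; print("perp off of (.585,0) from bar line",w[0]*d[1]-w[1]*d[0])
bar(r,(358,230,392,246),.07)
yaw=136.8; a=np.radians(yaw); g=np.array([.5853,-.0006])+.076*np.array([np.cos(a),np.sin(a)]); print(g)
plan((*g,.188),yaw)
b=(270,180,370,250)
i=r["image"][b[1]:b[3],b[0]:b[2],::-1]; cv2.imwrite(f"pics/t10.png",cv2.resize(i,None,fx=8,fy=8,interpolation=cv2.INTER_CUBIC))
E
```

```text
bar yaw -163.0 17.0 mu [ 0.4803 -0.0318] 209
centre(rim px) [ 5.855e-01 -5.000e-04  4.300e-02]
perp off of (.585,0) from bar line 0.00022845681526552017
bar yaw 76.8 256.8 mu [ 0.5561 -0.1228] 211
[0.52989838 0.05142558]
t 14.22 turn [-0.01 -0.01  7.46] shift(after turn) [-3.63 -1.31 -0.04] shift now frame [-0.69 -3.79 -0.04] q [-0.4   0.28  0.02  2.01 -0.01  0.86  1.49] F [-0.  -0.5 -0.5] g 0.146
```

View pics/t10.png

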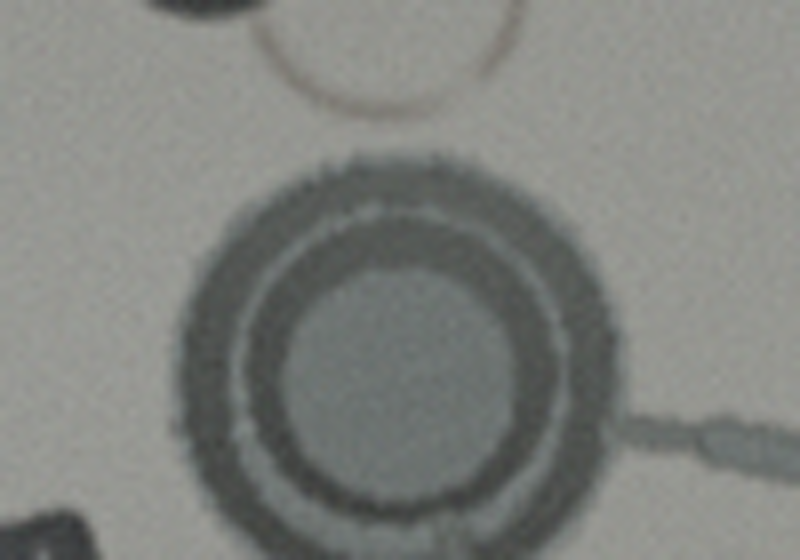

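>>> carry_out([
  [0,0,0,0,0,0.5,0],
  [0,0,0,0,0,0.9,0],
  [0,0,0,0,0,0.9,0],
  [0,0,0,0,0,0.9,0],
  [0,0,0,0,0,0.9,0],
  [0,0,0,0,0,0.9,0],
  [0,0,0,0,0,0.9,0],
  [0,0,0,0,0,0.9,0],
  [0,0,0,0,0,0.6,0],
  [0,0,0,0,0,0,0],
])

```text
clock: 15.48
tcp_pos: [0.4777, 0.1548, 0.3579]
tcp_rot: [-1.141, -2.926, 0.002]
wrist_force: [0.3, 0.5, -1.0]
grip_width: 0.147
```

>>> carry_out([
  [-0.4,-0.15,0,0,0,0,0],
  [-0.7,-0.25,0,0,0,0,0],
  [-0.8,-0.28,0,0,0,0,0],
  [-0.8,-0.28,0,0,0,0,0],
  [-0.6,-0.22,0,0,0,0,0],
  [-0.33,-0.13,0,0,0,0,0],
  [0,0,0,0,0,0,0],
  [0,0,0,0,0,0,0],
])

```text
clock: 16.48
tcp_pos: [0.5311, 0.0526, 0.3587]
tcp_rot: [-1.142, -2.926, -0.0]
wrist_force: [0.3, -0.3, -1.3]
grip_width: 0.15
```

```bash
python3 - <<'E'
from h import *
plan((.5299,.0514,.188),137)
s=env.observe(); zu=s["tcp_pos"][2]-.171-.068
for n,b in (("scene",(290,170,410,260)),("top",(250,170,370,260))):
  r=cam(n); im=cv2.resize(r["image"][b[1]:b[3],b[0]:b[2]],None,fx=6,fy=6,interpolation=cv2.INTER_CUBIC)
  P=np.array([proj(r,(.5853+.032*np.cos(t),-.0006+.032*np.sin(t),zu+.04)) for t in np.linspace(0,6.3,50)])
  for p in (P-b[:2]+.5)*6: cv2.circle(im,(int(p[0]),int(p[1])),1,(255,0,0),-1)
  cv2.imwrite(f"pics/{n}11.png",im[:,:,::-1])
E
```

```text
t 16.48 turn [ 0.   -0.    0.05] shift(after turn) [ 0.   -0.06 -0.01] shift now frame [ 0.   -0.06 -0.01] q [-0.37  0.33  0.25  1.94 -0.11  0.88  0.76] F [ 0.3 -0.3 -1.3] g 0.15
```

View pics/scene11.png

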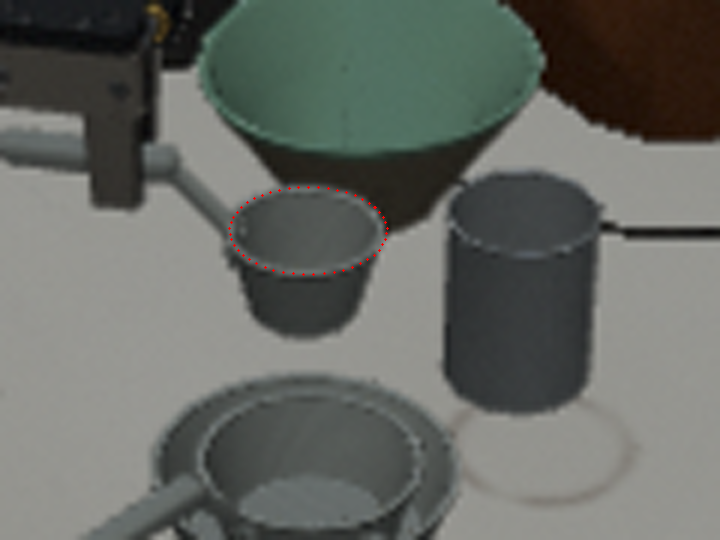

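View pics/top11.png

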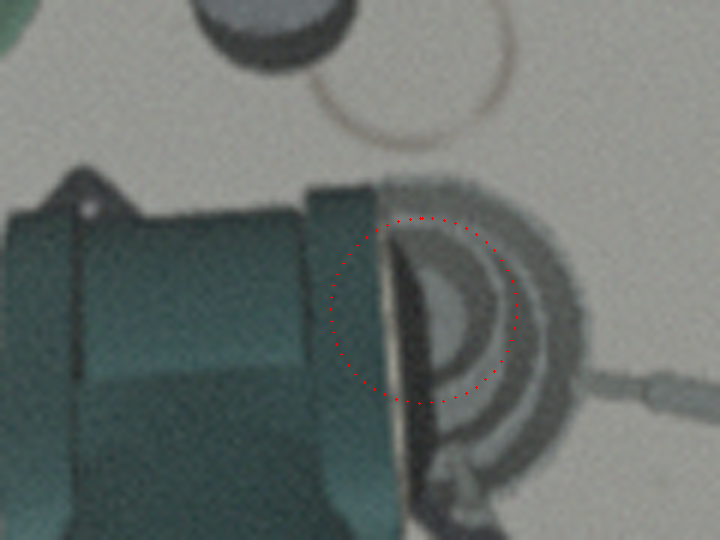

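>>> carry_out([
  [0,-0.05,0.4,0,0,0.04,0],
  [0,0,0.7,0,0,0,0],
  [0,0,0.8,0,0,0,0],
  [0,0,0.7,0,0,0,0],
  [0,0,0.4,0,0,0,0],
  [0,0,0.3,0,0,0,0],
  [0,0,0.1,0,0,0,0],
  [0,0,0.1,0,0,0,0],
  [0,0,0,0,0,0,0],
])

```text
clock: 17.7
tcp_pos: [0.5304, 0.0509, 0.254]
tcp_rot: [1.151, 2.923, 0.0]
wrist_force: [-0.5, 0.6, -1.3]
grip_width: 0.151
```

```bash
python3 - <<'E'
from h import *
plan((.5298,.0512,.074),137)
for n,b in (("scene",(290,200,410,290)),("top",(270,170,370,260))):
  r=cam(n); im=cv2.resize(r["image"][b[1]:b[3],b[0]:b[2]],None,fx=6,fy=6,interpolation=cv2.INTER_CUBIC)
  cv2.imwrite(f"pics/{n}12.png",im[:,:,::-1])
E
```

```text
t 17.7 turn [ 0.  0. -0.] shift(after turn) [ 0.02 -0.01  0.3 ] shift now frame [ 0.02 -0.01  0.3 ] q [-0.34  0.49  0.22  2.01 -0.17  0.66  0.81] F [-0.5  0.6 -1.3] g 0.151
```

View pics/scene12.png

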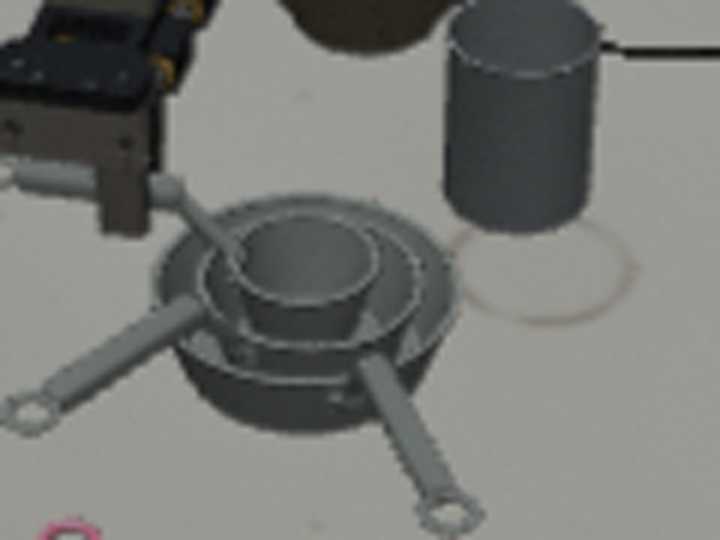

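View pics/top12.png

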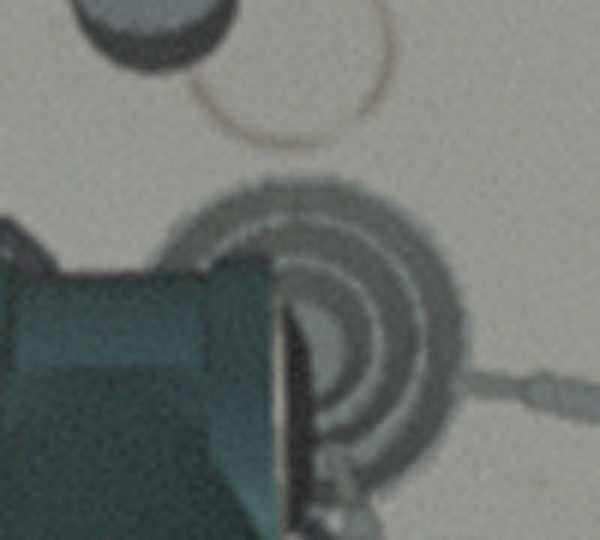

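Well centred. Lower the last few millimetres gently.

>>> carry_out([
  [0,0,0.1,0,0,0,0],
  [0,0,0.1,0,0,0,0],
  [0,0,0.05,0,0,0,0],
  [0,0,0,0,0,0,0],
])

```text
clock: 18.3
tcp_pos: [0.5303, 0.0509, 0.2461]
tcp_rot: [-1.151, -2.923, 0.0]
wrist_force: [0.1, -0.4, -1.6]
grip_width: 0.148
```

>>> carry_out([
  [0,0,0.05,0,0,0,0],
  [0,0,0.03,0,0,0,0],
  [0,0,0,0,0,0,0],
])

```text
clock: 18.68
tcp_pos: [0.5303, 0.0514, 0.2448]
tcp_rot: [-1.151, -2.923, -0.001]
wrist_force: [-4.5, 1.9, 8.4]
grip_width: 0.145
```

Contact. Release, rise and back off left to look.

>>> carry_out([
  [0,0,0,0,0,0,0.2],
  [0,0,0,0,0,0,0.3],
  [0,0,0,0,0,0,0.4],
  [0,0,0,0,0,0,0.4],
  [0,0,-0.3,0,0,0,0.4],
  [0,0,-0.5,0,0,0,0.4],
  [0,0,-0.8,0,0,0,0.4],
  [0,0,-0.8,0,0,0,0.4],
  [0,0,-0.8,0,0,0,0.4],
  [0.7,0.3,-0.2,0,0,0,0.4],
  [0.9,0.5,0,0,0,0,0.4],
  [0.9,0.5,0,0,0,0,0.4],
])

```text
clock: 20.18
tcp_pos: [0.5018, 0.1312, 0.3474]
tcp_rot: [1.152, 2.921, 0.002]
wrist_force: [0.6, -0.4, 0.2]
grip_width: 0.401
```

>>> carry_out([
  [0.9,-0.3,0,0,0,0,0.4],
  [0.9,0.8,0,0,0,0,0.4],
  [0.9,0.8,0,0,0,0,0.4],
  [0.9,0.8,0,0,0,0,0.4],
  [0.5,0.8,0,0,0,0,0.4],
  [0,0,0,0,0,0,0.4],
])

```text
clock: 20.92
tcp_pos: [0.4712, 0.2802, 0.3469]
tcp_rot: [1.146, 2.924, 0.003]
wrist_force: [-0.7, -0.6, 0.5]
grip_width: 0.395
```

```bash
python3 - <<'E'
from h import *
plan((.53,.05,.1),137)
for n,b in (("scene",(270,190,400,290)),("top",(240,170,420,305))):
  r=cam(n); k=6 if n=="scene" else 4.4; im=cv2.resize(r["image"][b[1]:b[3],b[0]:b[2]],None,fx=k,fy=k,interpolation=cv2.INTER_CUBIC)
  cv2.imwrite(f"pics/{n}13.png",im[:,:,::-1])
E
```

```text
t 20.93 turn [0.01 0.   0.02] shift(after turn) [-6.67 -4.27  2.53] shift now frame [-6.65 -4.3   2.52] q [-0.73  0.36  0.16  1.92 -0.08  0.86  0.3 ] F [-0.7 -0.6  0.5] g 0.395
```

View pics/scene13.png

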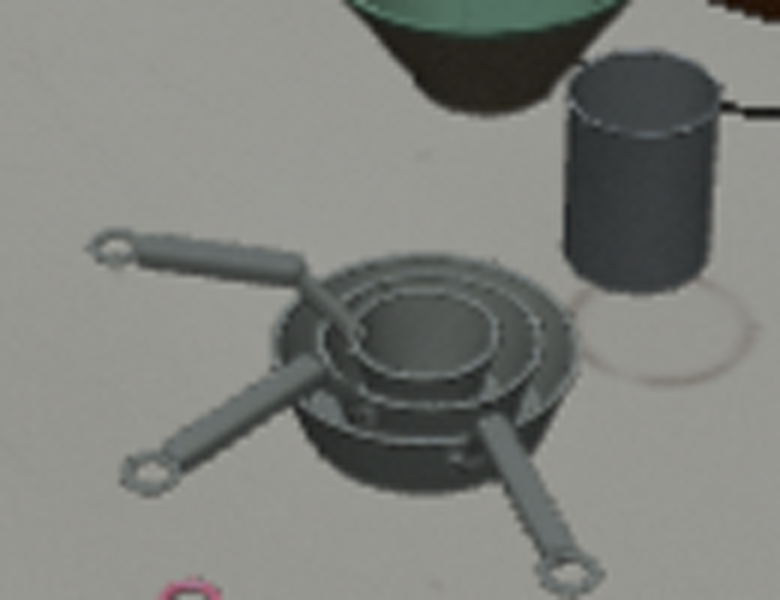

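View pics/top13.png

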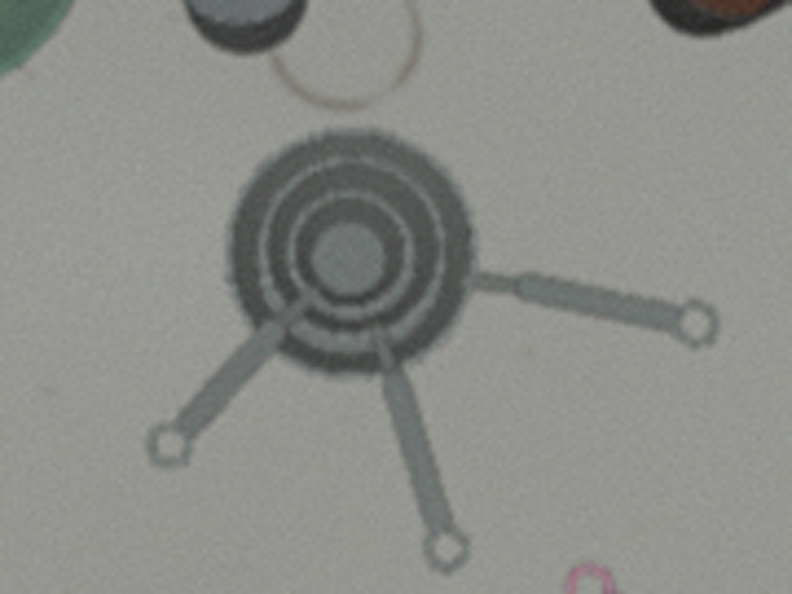

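```bash
python3 - <<'E'
from h import *
r=cam("top")
bar(r,(280,251,298,268),.077); bar(r,(328,257,342,288),.074); bar(r,(358,230,392,246),.071)
print("small eye r", np.linalg.norm(ray(r,240+169/4.4,170+445/4.4,.07)[:2]-[.5853,-.0006]), "want ~.1375")
for z,px in ((.046,(348,254)),(.043,(350,248)),(.04,(350,251))): print(ray(r,240+px[0]/4.4,170+px[1]/4.4,z).round(4))
a=cv2.imread("pics/top0.png")[:,:,::-1].astype(int); d=abs(a-r["image"]).mean(2)
for n,b in dict(bowl=(183,115,262,193),tin=(278,143,313,183),mug=(385,133,440,180),spool=(450,245,476,265)).items(): print(n,d[b[1]:b[3],b[0]:b[2]].max().round(1))
E
```

```text
bar yaw 135.8 315.8 mu [0.5113 0.0694] 135
bar yaw -163.5 16.5 mu [ 0.481  -0.0317] 193
bar yaw 76.4 256.4 mu [ 0.5561 -0.1225] 208
small eye r 0.13709925200219755 want ~.1375
[5.831e-01 5.000e-04 4.600e-02]
[ 0.5865 -0.0006  0.043 ]
[ 0.5852 -0.0006  0.04  ]
bowl 21.7
tin 21.3
mug 21.7
spool 19.0
```

```bash
python3 -c "
from station import finish_job
print(finish_job())"
```

```text
the job is handed in; nothing more can be done
None
```

I nested the three pans where the large one stood: the medium pan inside the large one, then the small pan inside the medium one. I handed the job in at about 21 s of the 56 s allowed, with the gripper open and clear of everything.

- **Handles:** the last top picture put them at about -103.6° (large), -163.5° (medium) and 136° (small). Each step is about 60°, and the small pan's handle is not over the large one's.
- **Seating:** the three rims are concentric within about 3 mm and look level in both cameras. Each pan was lowered until it touched the pan below at about 8 N and then released. I did not measure the final seated heights separately.
- **Disagreements:** while the medium pan was held it looked about 3 mm lower than predicted in the scene camera. In the top camera the held small pan's rim edge was about 4 mm off the prediction. Both looked centred before I released them.
- **Mug, tin, bowl and spool:** the arm did not touch them. Before-and-after top pictures differed by much the same small amount at all four, including the spool the arm never came near, so I took that as noise. I did not check this against an empty patch of the picture.

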